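# Clip the pickup on a clock movement and set the timing machine

## Task

Get this clock movement ready to be timed: open the pickup's clip and let it close on the upright near edge of the movement's front plate (the plate with the hands), about halfway up, clip level and square to the edge, pushed home so that the plate's edge presses the sensing stud at the back of the clip's mouth well in. Turn the timing machine's selector to the two-dot mark. The movement's stand is loose: ease the clip on without shoving or rocking it, and leave the other things on the bench where they are.

Things in the scene. Friction and masses are not known exactly. Their poses are not given: they have to be found in the camera images.
- clip: cordless pickup: black sprung clip like a big clothes peg, 102 mm long, 26 mm thick, 56 mm across its relaxed handle ends, 70 to 120 g, with a grey housing (top 35 mm up) over the rear of the pivot. It starts lying flat on its side. Origin: on the pivot axis at the underside; x to the jaw tips, z up the pivot axis. Frame of its +y half: yawed +half of clip_jaw from the clip's middle line
- clip_handles (a point): between the two handles, 42 mm behind the pivot, mid thickness: best place to squeeze (along y). Handles run from 12 to 62 mm behind the pivot, all 26 mm thick; outer faces there 47 mm apart relaxed, 41 mm shut on the plate, 28 mm (and parallel) at the stop. Each half turns about the pivot by half of clip_jaw. Axes and yaw as clip
- clip_pivot (a point): on the clip's pivot axis, mid thickness, 13 mm above the underside; axes as clip. Rubber jaw pads lie 24 to 40 mm ahead of it and meet on the middle line when shut; the jaw arms reach 15 mm out to each side. At the back of the mouth is a steel sensing stud, 14 mm wide: its face is 22 mm ahead of the pivot, 14 mm when pressed right in
- clip_jaw (a joint): angle between the halves (rad): 0 shut, 0.44 fully open, at a stop. A spring shuts it: 0.5 N m shut, 0.68 N m open, about 12 to 16 N at clip_handles. Fully open the jaw tips stand 17 mm apart; shut on the 4 mm plate it reads about 0.14. In fingers that do not slip, squeezing to the stop moves the pivot some 4 mm away from the hand, and letting go draws it back as much
- clip_stud (a joint): how far the sensing stud at the back of the mouth is pressed in (m): 0 free, 0.008 right in, at a firm stop. Its light spring takes 0.8 N to start and 2 N at the stop. It sits on the +y half and turns with it
- stand: bench stand with a mantel-clock movement clamped in it, loose on the bench, 1.5 to 2.2 kg: it slides when pushed with some 8 to 15 N. Wooden base 170 x 130 x 18 mm; upright brass plates along x, 4 mm thick, 45 to 155 mm up: front plate (with the two hands) at y = -19 mm, back plate (balance wheel) at y = +19 mm. Origin: under the base's centre, z up; its -x side faces the robot
- stand_near (a point): nominal middle of the front plate's free upright edge on the -x side, 60 mm from the stand's centre, 105 mm up, mid thickness; axes as stand (+x into the plate). The movement was set in the stand by eye: the real edge is up to 20 mm nearer or farther along x, so feel or look for it. It is clear of pillars 65 to 135 mm up; wheels and hands are 40 mm or more in; 34 mm between plates
- timer: timing machine: grey bench instrument 140 (x) x 190 (y) x 60 mm with a dark screen on top, fixed. Origin: under its centre; the operator's side is -x. The selector is on top, near its -x, +y corner
- selector (a joint): angle of the timing machine's rotary selector (rad), growing clockwise seen from above. Detent stops: 0 (short dash), 0.6 (one dot), 1.2 (two dots), 1.8 (three dots); end stops -0.12 and 1.92. It takes about 0.12 N m to leave a stop; let go within 0.2 of one, it snaps to it
- selector_grip (a point): on the selector's axis, 81 mm above the bench; turns with the selector. Black skirt 42 mm across with a bar grip 40 x 13 mm, from 68 to 91 mm above the bench, with a white pointer line. The bar and pointer head 0.9 rad anticlockwise (from above) of this point's x axis; at joint 0 this x axis is the timer's x axis
- dome: clear dust dome 116 mm across, 92 mm high, loose; bystander. Origin: centre of underside
- loupe: black eye loupe, 36 mm across, 34 mm high, standing on its narrow end, loose; bystander. Origin: centre of underside
- drivers: round wooden carousel of screwdrivers 84 mm across, about 120 mm high, loose; bystander. Origin: centre of underside
Not all that is in view belongs to the job. Several things look just like the clip: the one meant starts farthest to the robot's right. There is more than one size of the stand; the one meant has the size given above.

How it is judged:
By the outcome, as a careful person would: the job done as asked, in the order asked, and still so for the second after the job is handed in, with the robot touching nothing.
It also fails if it takes over 58 s, if anything falls off the work surface, if the arm or the gripper's body presses on something with over 40 N, if the wrist force passes 120 N, or if a joint passes its speed limit or range.

## Robot

A 6-joint arm with a two-finger parallel gripper is mounted at the origin on the work surface. World frame = base frame: x ahead of the robot, y to its left, z up, the work surface at z = 0. Lengths are in m, angles in rad, forces in N, time in s.
With the tool pointing down it reaches from about 0.25 to 0.775 m from the base axis. Payload 4 kg.
Tool frame: the origin (TCP) lies midway between the tips of the shut fingers; the grasp point (between the pads) lies 19 mm behind it; z points along the fingers, y is the direction in which the jaws open and shut (so a half turn about z gives the same grasp; the last joint's range is limited). The gripper opens to 94 mm and grips with 3 to 60 N. Pads are 16 mm wide; open, the fingers measure 119 mm over their backs; the gripper's body (75 mm by 177 mm) begins 78 mm behind the grasp point.
Start: joints at [1.022, 0.087, 1.371, -0, 1.684, -0.103], TCP at [0.237, 0.496, 0.206] pointing down, gripper open.
Joint ranges: [-3.1, 3.1], [-0.76, 2.03], [0.27, 2.55], [-1.08, 4.22], [0.17, 2.65], [-2.57, 2.57]. Speed limits (rad/s): [2.79, 2.79, 3.14, 3.14, 3.14, 3.14].

## Interface

Orientations are given as [roll, pitch, yaw] about the fixed x, y, z axes, in that order (R = Rz(yaw) Ry(pitch) Rx(roll)).
In Python, from bench import robot, cams gives the robot as it stands.
- The arm moves only by the tool step_arm, never from a script. Its argument "plan" is a list that holds one entry, the list of rows, each a list of 5 numbers: the shift along the world's x, y, z in mm, then the turn about the world's z in rad, then the opening in per cent of the stroke, from 0 (shut) to 100 (fully open). In form: [[[tx, ty, tz, turn, fingers], ...]]. A call has 1 to 8 rows; each row is the pose to reach, as a shift and turn from the pose commanded when the call began; what a row does not reach only later rows make up. A row lasts 1/12 s, in which the tool goes at most 41.7 mm and 7.16 degrees, less where a joint would pass 70% of its speed; a pose out of reach is approached as far as the arm can. A call with a gripper value outside its range is refused whole. The fingers move at their own pace and stop on an object; the grip force is fixed at half the most. Time passes only in rows, so rows that repeat a pose let the fingers close. It gives the time, the measured TCP pose, the force and the opening at its end, in the units of the state.
- robot.get_obs(): the state, without advancing time (a new reading comes with each control period).
- cams.snapshot(name): name is "scene" or "top" or "wrist"; returns a dict with "frame" (420x560x3 uint8, red, green, blue), "camera_matrix" (3x3 intrinsics, pixels), "origin" and "attitude" of the camera in the world; the wrist camera has in their place "T_tool_cam" (4x4, takes a point from camera to tool coordinates, whose origin is the TCP and whose axes are the flange's). Camera axes: x right, y down, z forward; pixel columns grow to the right and rows downward; lengths in m; the calibration is good to about 2 mm. The wrist camera is an equidistant fisheye: a pixel r from the principal point sees the ray r / f radians off the axis. A picture is of the moment at which its call begins: read the wrist's pose just before it. There is no depth.
- robot.close_job(): hands the job in, once; it reports no verdict.
The state is a dict: "time": time; "joint_positions": joint angles; "qvel": joint speeds; "joint_torque": joint torques, N m; "tool_pos": TCP position; "ee_rot": TCP orientation; "wrist_force": force on the tool from outside, world axes, zero at the start; "wrist_torque": the same for the moment, N m; "width": finger opening in m.
Only numpy, scipy, OpenCV 4.12 (cv2) and the standard library are available. Lean on these libraries where they do the work, as an engineer would, in place of code of your own. Each camera call takes 0.05 s, during which the arm holds its last target. There are 200 camera calls.

## Working session

There is one attempt and no reset: what is moved stays moved. The work goes in short steps, Python scripts to look and compute and a tool call to move; the robot and the scene stay as the last step left them, time stands still between calls to the robot, and variables do not carry over. Pictures are saved under pics/ and viewed, about 8 in all and at most 12, crops included, and the job is handed in when it is done.

Besides the shell and the picture viewer there is one more tool, called after "Call:" by a JSON object that holds its "name" and its "arguments", one argument or row to a line. step_arm: Moves the arm, as the interface text tells. Its arguments: {"type":"object","properties":{"plan":{"type":"array"}},"required":["plan"]}

```bash
mkdir -p pics; cat > h.py <<'E'
import numpy as np, cv2
from bench import robot, cams
def snap(n,save=None):
    o=robot.get_obs(); d=cams.snapshot(n); d['obs']=o
    if save: cv2.imwrite('pics/'+save,d['frame'][:,:,::-1])
    return d
E
python3 - <<'E'
from h import *
import pickle
o=robot.get_obs(); print({k:np.round(v,3) for k,v in o.items()})
D={}
for n in('scene','top','wrist'):
    d=snap(n,n+'0.png'); D[n]=d
    print(n,{k:np.round(v,4).tolist() for k,v in d.items() if k not in('frame','obs')})
pickle.dump(D,open('d0.pkl','wb'))
E
```

```text
{'time': np.float64(0.0), 'joint_positions': array([ 1.022,  0.088,  1.372,  0.   ,  1.684, -0.103]), 'qvel': array([-0.001, -0.   ,  0.002,  0.001,  0.001, -0.   ]), 'joint_torque': array([-1.0000e-03, -3.4018e+01, -3.0242e+01,  7.2000e-02,  3.3000e-02,
       -0.0000e+00]), 'tool_pos': array([0.237, 0.496, 0.204]), 'ee_rot': array([-3.139, -0.   ,  2.696]), 'wrist_force': array([-0.694, -0.718, -0.912]), 'wrist_torque': array([ 0.015, -0.028, -0.013]), 'width': np.float64(0.094)}
scene {'camera_matrix': [[481.9583, 0.0, 281.4245], [0.0, 481.9583, 212.8997], [0.0, 0.0, 1.0]], 'origin': [1.0082, -0.7316, 0.9454], 'attitude': [-2.2833, 0.0084, 0.5668]}
top {'camera_matrix': [[408.28, 0.0, 272.308], [0.0, 408.28, 214.1758], [0.0, 0.0, 1.0]], 'origin': [0.3756, 0.0933, 1.3646], 'attitude': [-3.0639, 0.0148, -1.5716]}
wrist {'camera_matrix': [[325.1923, 0.0, 284.2652], [0.0, 325.1923, 212.2638], [0.0, 0.0, 1.0]], 'T_tool_cam': [[0.0002, -0.9674, -0.2534, 0.072], [1.0, -0.0001, 0.0013, 0.0003], [-0.0013, -0.2534, 0.9674, -0.1793], [0.0, 0.0, 0.0, 1.0]]}
```

View pics/top0.png

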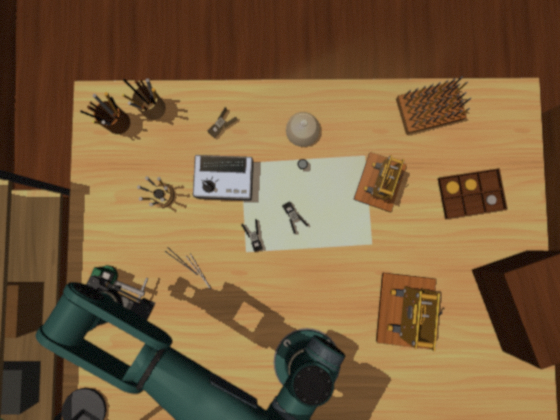

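View pics/scene0.png

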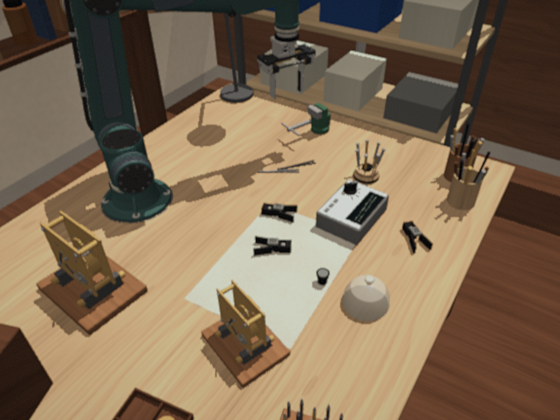

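The top view shows three peg-like clips: (222,122), (254,236) and (295,217). The last is farthest right (-y), so it's the likely target. There are two stands: (383,182), about 51x39 px, which matches 170x130 mm at 0.3 px/mm, and (408,310), about 74x58 px, which is too big. I'll enlarge the crop to confirm.

```bash
cat >> h.py <<'E'
from scipy.spatial.transform import Rotation as Ro
def ray(d,u,v):
    K=d['camera_matrix']; 
    if 'origin' in d:
        r=np.array([(u-K[0][2])/K[0][0],(v-K[1][2])/K[1][1],1.])
        return np.array(d['origin']),Ro.from_euler('xyz',d['attitude']).as_matrix()@r
    T=np.array(d['T_tool_cam']);x=np.array([u-K[0][2],v-K[1][2]]);r=np.hypot(*x);th=r/K[0][0]
    c=np.array([*(x/max(r,1e-9)*np.sin(th)),np.cos(th)])
    R=Ro.from_euler('xyz',d['obs']['ee_rot']).as_matrix()
    return R@T[:3,3]+d['obs']['tool_pos'],R@T[:3,:3]@c
def atz(d,u,v,z):
    o,r=ray(d,u,v); return o+r*(z-o[2])/r[2]
def proj(d,P):
    P=np.atleast_2d(P);K=d['camera_matrix']
    if 'origin' in d:
        c=(P-d['origin'])@Ro.from_euler('xyz',d['attitude']).as_matrix()
        return np.c_[c[:,0]/c[:,2]*K[0][0]+K[0][2],c[:,1]/c[:,2]*K[1][1]+K[1][2]]
    T=np.array(d['T_tool_cam']);R=Ro.from_euler('xyz',d['obs']['ee_rot']).as_matrix()
    c=((P-d['obs']['tool_pos'])@R-T[:3,3])@T[:3,:3]
    rr=np.hypot(c[:,0],c[:,1]);th=np.arctan2(rr,c[:,2])*K[0][0]
    return np.c_[c[:,0]/rr*th+K[0][2],c[:,1]/rr*th+K[1][2]]
def crop(d,x0,y0,x1,y1,s,name,grid=20):
    im=cv2.resize(d['frame'][y0:y1,x0:x1,::-1],None,fx=s,fy=s,interpolation=cv2.INTER_CUBIC)
    for x in range(-(-x0//grid)*grid,x1,grid):
        cv2.line(im,(int((x-x0)*s),0),(int((x-x0)*s),6),(0,0,255),1);cv2.putText(im,str(x),(int((x-x0)*s),16),0,.4,(0,0,255),1)
    for y in range(-(-y0//grid)*grid,y1,grid):
        cv2.line(im,(0,int((y-y0)*s)),(6,int((y-y0)*s)),(0,0,255),1);cv2.putText(im,str(y),(8,int((y-y0)*s)+4),0,.4,(0,0,255),1)
    cv2.imwrite('pics/'+name,im)
E
python3 - <<'E'
from h import *
import pickle
D=pickle.load(open('d0.pkl','rb'));t=D['top']
crop(t,185,140,425,260,3.33,'c1.png')
for n,p in dict(A=(222,122),B=(254,236),C=(295,217)).items(): print(n,atz(t,*p,.013).round(3))
E
```

```text
A [0.794 0.283 0.013]
B [0.409 0.174 0.013]
C [0.471 0.038 0.013]
```

View pics/c1.png

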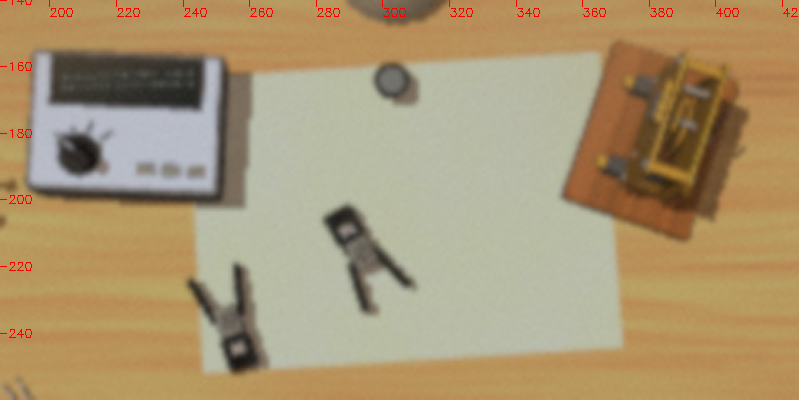

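The crop confirms target C at px (295,217): jaws at (285,204), handle ends at (296,232) and (309,226). The stand is the one with base corners (368,153), (354,200), (389,212). The selector knob is at (209,186). I'll move to hover over C's handles with the tool x axis along the clip x axis (yaw about 0.56), which puts the wrist camera over the jaws.

Call:
{"name": "step_arm", "arguments": {
  "plan": [
    [[211, -467, -40, -1.0, 100], [211, -467, -40, -1.0, 100], [211, -467, -40, -1.0, 100], [211, -467, -40, -1.0, 100], [211, -467, -40, -1.0, 100], [211, -467, -40, -1.0, 100], [211, -467, -40, -1.0, 100], [211, -467, -40, -1.0, 100]]
  ]
}}

```text
time: 0.82
tool_pos: [0.3741, 0.1915, 0.1793]
ee_rot: [3.141, -0.0, 1.69]
wrist_force: [0.6, 1.0, -0.2]
width: 0.094
```

Call:
{"name": "step_arm", "arguments": {
  "plan": [
    [[0, 0, 0, -1.14, 100], [0, 0, 0, -1.14, 100], [0, 0, 0, -1.14, 100], [0, 0, 0, -1.14, 100], [0, 0, 0, -1.14, 100], [0, 0, 0, -1.14, 100], [0, 0, 0, -1.14, 100], [0, 0, 0, -1.14, 100]]
  ]
}}

```text
time: 1.48
tool_pos: [0.3737, 0.1933, 0.1792]
ee_rot: [-3.141, 0.001, 0.69]
wrist_force: [0.9, 0.3, 0.1]
width: 0.0943
```

Call:
{"name": "step_arm", "arguments": {
  "plan": [
    [[74, -164, -20, -0.13, 100], [74, -164, -20, -0.13, 100], [74, -164, -20, -0.13, 100], [74, -164, -20, -0.13, 100], [74, -164, -20, -0.13, 100], [74, -164, -20, -0.13, 100], [74, -164, -20, -0.13, 100]]
  ]
}}

```text
time: 2.07
tool_pos: [0.4477, 0.029, 0.159]
ee_rot: [-3.14, 0.001, 0.564]
wrist_force: [-0.8, 0.1, 0.1]
width: 0.0936
```

```bash
python3 - <<'E'
from h import *
import pickle
d=snap('wrist','w1.png'); pickle.dump(d,open('w1.pkl','wb'))
print(d['obs']['tool_pos'],d['obs']['ee_rot'])
crop(d,0,0,560,420,1.42,'w1c.png',40)
E
```

```text
[0.44770353 0.02898241 0.15901287] [-3.14024290e+00  9.28562259e-04  5.63658469e-01]
```

View pics/w1c.png

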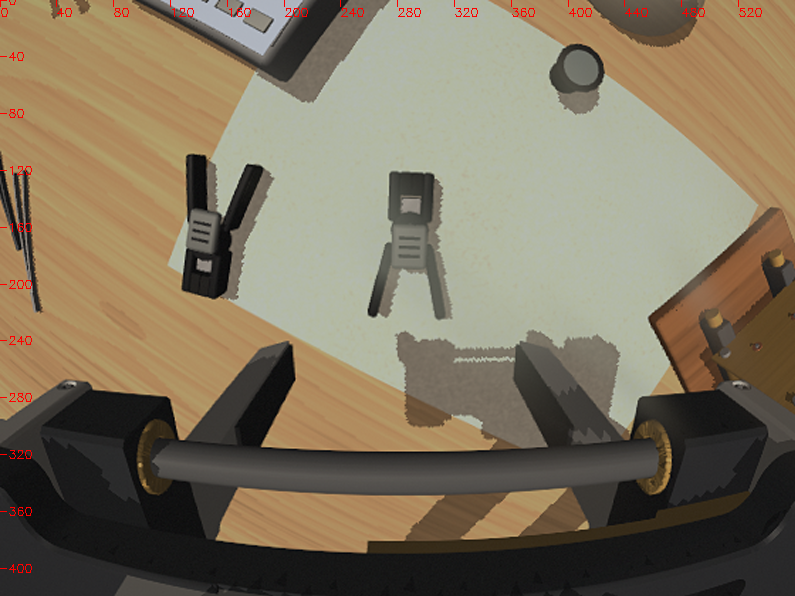

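Clip C is centred in the view: jaw front at px (274..305,121), handle ends at (263,222) and (310,224). It is nearly aligned with the image. The stand is partly visible at the right.

```bash
python3 - <<'E'
from h import *
import pickle
d=pickle.load(open('w1.pkl','rb'))
f=[atz(d,275,122,.026),atz(d,304.5,122,.026)];b=[atz(d,262.5,222,.026),atz(d,310.5,223,.026)]
print(np.round(f,4),np.round(b,4))
F=np.mean(f,0);B=np.mean(b,0);v=(F-B)[:2];L=np.hypot(*v);v/=L
print(L,np.linalg.norm(f[0]-f[1]),np.linalg.norm(b[0]-b[1]),'yaw',np.arctan2(v[1],v[0]))
P=F[:2]-.040*v; print('pivot',P,'handles',P-.042*v)
P2=B[:2]+.062*v;print(P2)
h=proj(d,[0.4477,0.029,0.14]);print(h)
t=pickle.load(open('d0.pkl','rb'))['top']
C=[atz(t,*p,.018)[:2] for p in((368,152.5),(354,200),(389,212))]
print('stand',np.round(C,4),np.linalg.norm(C[0]-C[1]),np.linalg.norm(C[1]-C[2]),'ctr',(C[0]+C[2])/2,np.arctan2(*(C[0]-C[1])[::-1]))
s=atz(t,209,186,.091);print('sel',s)
E
```

```text
[[0.5122 0.0794 0.026 ]
 [0.5272 0.0558 0.026 ]] [[ 0.4219  0.0377  0.026 ]
 [ 0.4468 -0.0035  0.026 ]]
0.09919002334802597 0.02799040490345933 0.04815775928516124 yaw 0.5340837044899366
pivot [0.48528406 0.04720854] handles [0.44913317 0.02582833]
[0.4877027  0.04863896]
[[282.80938651 246.25429803]]
stand [[ 0.6862 -0.2063]
 [ 0.527  -0.1571]
 [ 0.4869 -0.2715]] 0.16667529293138034 0.12119130366420201 ctr [ 0.58656773 -0.2389023 ] -0.29949502633309816
sel [0.56430349 0.31165314 0.091     ]
```

Call:
{"name": "step_arm", "arguments": {
  "plan": [
    [[2, -3, -40, -0.03, 100], [2, -3, -80, -0.03, 100], [2, -3, -115, -0.03, 100], [2, -3, -135, -0.03, 100], [2, -3, -147, -0.03, 100], [2, -3, -154, -0.03, 100], [2, -3, -154, -0.03, 70]]
  ]
}}

```text
time: 2.7
tool_pos: [0.4485, 0.0278, 0.0043]
ee_rot: [-3.14, 0.002, 0.538]
wrist_force: [-0.0, -0.2, 0.4]
width: 0.0899
```

Call:
{"name": "step_arm", "arguments": {
  "plan": [
    [[0, 0, 0, 0, 50], [0, 0, 0, 0, 30], [0, 0, 0, 0, 10], [0, 0, 0, 0, 0], [0, 0, 0, 0, 0], [0, 0, 0, 0, 0], [0, 0, 0, 0, 0], [0, 0, 0, 0, 0]]
  ]
}}

```text
time: 3.37
tool_pos: [0.4502, 0.0263, 0.006]
ee_rot: [3.141, -0.0, 0.536]
wrist_force: [-0.4, -1.5, 3.4]
width: 0.0375
```

Call:
{"name": "step_arm", "arguments": {
  "plan": [
    [[0, 0, 0, 0, 0], [0, 0, 0, 0, 0], [0, 0, 0, 0, 0], [0, 0, 0, 0, 0]]
  ]
}}

```text
time: 3.7
tool_pos: [0.4502, 0.0264, 0.006]
ee_rot: [3.141, -0.0, 0.536]
wrist_force: [-0.9, 0.2, 5.0]
width: 0.0272
```

Call:
{"name": "step_arm", "arguments": {
  "plan": [
    [[0, 0, 5, 0, 0], [0, 0, 30, 0, 0], [0, 0, 70, 0, 0], [0, 0, 110, 0, 0], [0, 0, 150, 0, 0], [0, 0, 150, 0, 0]]
  ]
}}

```text
time: 4.2
tool_pos: [0.4548, 0.0262, 0.1645]
ee_rot: [3.132, -0.014, 0.536]
wrist_force: [1.8, -0.5, 0.7]
width: 0.0277
```

Call:
{"name": "step_arm", "arguments": {
  "plan": [
    [[-36, -231, 0, -0.836, 0], [-36, -231, 0, -0.836, 0], [-36, -231, 0, -0.836, 0], [-36, -231, 0, -0.836, 0], [-36, -231, 0, -0.836, 0], [-36, -231, 0, -0.836, 0], [-36, -231, -30, -0.836, 0], [-36, -231, -57, -0.836, 0]]
  ]
}}

```text
time: 4.87
tool_pos: [0.4143, -0.207, 0.0983]
ee_rot: [3.141, -0.003, -0.307]
wrist_force: [-0.4, 0.0, -2.2]
width: 0.0274
```

Call:
{"name": "step_arm", "arguments": {
  "plan": [
    [[0, 0, 0, 0, 0], [0, 0, 0, 0, 0], [0, 0, 0, 0, 0], [0, 0, 0, 0, 0]]
  ]
}}

```text
time: 5.2
tool_pos: [0.4152, -0.2049, 0.1004]
ee_rot: [3.141, -0.003, -0.299]
wrist_force: [-0.1, -0.8, -0.4]
width: 0.0272
```

```bash
python3 - <<'E'
from h import *
import pickle
d=snap('wrist','w2.png'); pickle.dump(d,open('w2.pkl','wb'))
print(d['obs']['tool_pos'],d['obs']['ee_rot'],d['obs']['wrist_force'])
crop(d,130,0,450,240,2.5,'w2c.png',20)
E
```

```text
[ 0.41519439 -0.20488595  0.10041432] [ 3.14059951 -0.00320032 -0.29918155] [-0.14740519 -0.80290478 -0.37897081]
```

View pics/w2c.png

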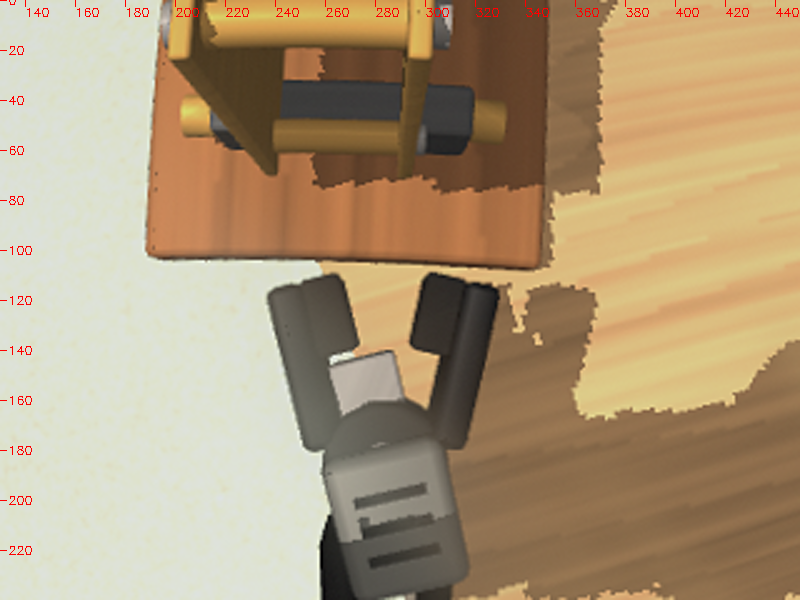

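The right-hand (front) plate's near edge runs from its top at px (298,22) to its bottom at (292,71). The base's near corners are at (189,102) and (348,106). The open jaws are symmetric about u≈283, with tips at v≈110.

```bash
python3 - <<'E'
from h import *
import pickle
d=pickle.load(open('w2.pkl','rb'))
o=d['obs']; R=Ro.from_euler('z',o['ee_rot'][2]).as_matrix()
def loc(u,v,z): 
    p=atz(d,u,v,z); return p.round(4),((p-o['tool_pos'])@R).round(4)
for n,a in dict(top=(298,23,.155),bot=(292,70,.045),bl=(189.5,102,.018),br=(347.5,106,.018),ltip=(266,110,.12),rtip=(301,110,.12),stud=(280,141,.115),backtop=(202,23,.155),backbot=(238,69,.045)).items(): print(n,*loc(*a))
E
```

```text
top [ 0.5257 -0.2441  0.155 ] [ 0.1172 -0.0049  0.0546]
bot [ 0.5267 -0.2447  0.045 ] [ 0.1183 -0.0051 -0.0554]
bl [ 0.5333 -0.16    0.018 ] [ 0.0996  0.0777 -0.0824]
br [ 0.491 -0.281  0.018] [ 0.0949 -0.0504 -0.0824]
ltip [ 0.4986 -0.221   0.12  ] [0.0844 0.0092 0.0196]
rtip [ 0.4936 -0.2372  0.12  ] [ 0.0844 -0.0078  0.0196]
stud [ 0.4818 -0.2228  0.115 ] [0.0689 0.0025 0.0146]
backtop [ 0.5383 -0.2088  0.155 ] [0.1188 0.0326 0.0546]
backbot [ 0.5395 -0.2081  0.045 ] [ 0.1197  0.0335 -0.0554]
```

Call:
{"name": "step_arm", "arguments": {
  "plan": [
    [[2, -2, -2, -0.039, 0], [2, -2, -2, -0.039, 0], [12, -5.5, -2, -0.039, 0], [22, -9, -2, -0.039, 0], [30, -11.8, -2, -0.039, 0], [35, -13.5, -2, -0.039, 0], [35, -13.5, -2, -0.039, 0], [35, -13.5, -2, -0.039, 0]]
  ]
}}

```text
time: 5.92
tool_pos: [0.4492, -0.2181, 0.0963]
ee_rot: [-3.142, 0.001, -0.339]
wrist_force: [-0.5, -0.3, -1.3]
width: 0.0271
```

```bash
python3 - <<'E'
from h import *
import pickle
d=snap('wrist','w3.png'); pickle.dump(d,open('w3.pkl','wb'))
o=d['obs'];print(o['tool_pos'],o['ee_rot'],o['wrist_force'])
e=np.array([.5262,-.2444])-o['tool_pos'][:2];y=o['ee_rot'][2];print('L,lat',e@[np.cos(y),np.sin(y)],e@[-np.sin(y),np.cos(y)])
crop(d,200,20,380,155,4.4,'w3c.png',20)
E
```

```text
[ 0.44923526 -0.2180961   0.09630324] [-3.14156760e+00  9.16093512e-04 -3.38781030e-01] [-0.548569   -0.27343914 -1.31418892]
L,lat 0.08133187335426838 0.000769480455770932
```

View pics/w3c.png

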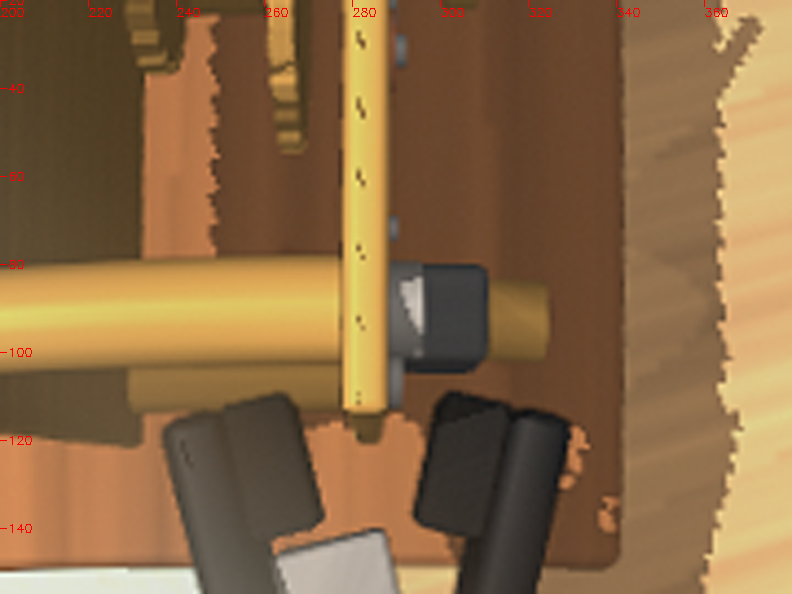

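The plate edge (u 278–288, v 113) is centred between the open pads (u 267 and 299) and square to the clip. I'll advance gently until the stud makes contact.

Call:
{"name": "step_arm", "arguments": {
  "plan": [
    [[4, -1.4, 0, 0, 0], [7, -2.5, 0, 0, 0], [10, -3.5, 0, 0, 0], [10, -3.5, 0, 0, 0], [10, -3.5, 0, 0, 0]]
  ]
}}

```text
time: 6.38
tool_pos: [0.4591, -0.2216, 0.0966]
ee_rot: [3.142, 0.0, -0.339]
wrist_force: [-0.3, -0.0, -1.1]
width: 0.0274
```

Call:
{"name": "step_arm", "arguments": {
  "plan": [
    [[1.9, -0.7, 0, 0, 0], [3.8, -1.3, 0, 0, 0], [3.8, -1.3, 0, 0, 0], [3.8, -1.3, 0, 0, 0], [3.8, -1.3, 0, 0, 0]]
  ]
}}

```text
time: 6.8
tool_pos: [0.4625, -0.2227, 0.0964]
ee_rot: [-3.142, 0.001, -0.339]
wrist_force: [-1.0, 1.0, -0.9]
width: 0.027
```

Call:
{"name": "step_arm", "arguments": {
  "plan": [
    [[1, -0.35, 0, 0, 0], [1.9, -0.7, 0, 0, 0], [1.9, -0.7, 0, 0, 0], [1.9, -0.7, 0, 0, 0]]
  ]
}}

```text
time: 7.13
tool_pos: [0.4646, -0.2235, 0.0964]
ee_rot: [-3.142, 0.001, -0.339]
wrist_force: [-1.7, 0.9, -1.1]
width: 0.0273
```

Call:
{"name": "step_arm", "arguments": {
  "plan": [
    [[1, -0.35, 0, 0, 0], [1.9, -0.7, 0, 0, 0], [1.9, -0.7, 0, 0, 0], [1.9, -0.7, 0, 0, 0]]
  ]
}}

```text
time: 7.47
tool_pos: [0.4665, -0.2242, 0.0965]
ee_rot: [3.142, 0.0, -0.339]
wrist_force: [-1.4, 1.7, 0.4]
width: 0.0274
```

Call:
{"name": "step_arm", "arguments": {
  "plan": [
    [[0.9, -0.35, 0, 0, 0], [0.9, -0.35, 0, 0, 0], [0.9, -0.35, 0, 0, 0]]
  ]
}}

```text
time: 7.72
tool_pos: [0.4674, -0.2246, 0.0965]
ee_rot: [3.142, 0.0, -0.339]
wrist_force: [-2.6, 1.6, -0.4]
width: 0.0272
```

```bash
python3 - <<'E'
from h import *
import pickle
y=-.339;F=[]
for i in range(4):
    d=snap('wrist','w4.png');F.append(d['obs']['wrist_force'])
F=np.array(F);print(F.round(1),'axial',(F[:,0]*np.cos(y)+F[:,1]*np.sin(y)).round(2))
pickle.dump(d,open('w4.pkl','wb'));o=d['obs'];print(o['tool_pos'])
crop(d,200,60,380,195,4.4,'w4c.png',20)
E
```

```text
[[-2.6  1.6 -0.4]
 [-1.7  2.  -1.4]
 [-1.9  1.4 -1.2]
 [-1.4  2.4 -0.4]] axial [-2.94 -2.26 -2.23 -2.15]
[ 0.46742058 -0.22457355  0.09649521]
```

View pics/w4c.png

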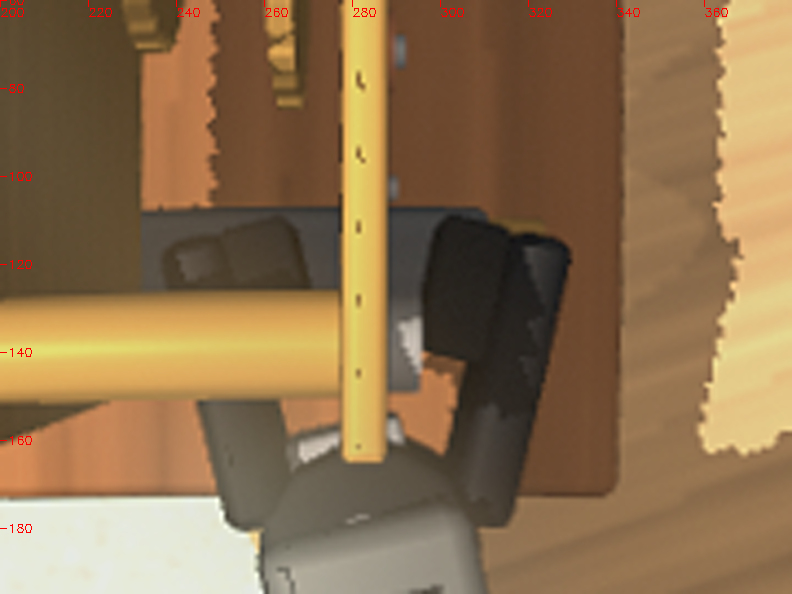

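The plate's edge (v≈165) has pushed the stud nearly flush, with axial force about 2.2 N, which is close to the stud's stop. Next I'll open the fingers in steps, advancing to offset the draw-back.

Call:
{"name": "step_arm", "arguments": {
  "plan": [
    [[0, 0, 0, 0, 29], [0, 0, 0, 0, 30], [0.4, -0.15, 0, 0, 32], [0.4, -0.15, 0, 0, 32], [0.4, -0.15, 0, 0, 32]]
  ]
}}

```text
time: 8.33
tool_pos: [0.468, -0.2248, 0.0966]
ee_rot: [3.141, -0.0, -0.339]
wrist_force: [-1.8, 1.8, -1.1]
width: 0.0303
```

Call:
{"name": "step_arm", "arguments": {
  "plan": [
    [[0.4, -0.15, 0, 0, 34], [0.4, -0.15, 0, 0, 34], [0.8, -0.3, 0, 0, 36], [0.8, -0.3, 0, 0, 36], [0.8, -0.3, 0, 0, 36]]
  ]
}}

```text
time: 8.75
tool_pos: [0.4688, -0.2251, 0.0966]
ee_rot: [3.142, -0.0, -0.339]
wrist_force: [-2.2, 0.6, -0.5]
width: 0.0341
```

Call:
{"name": "step_arm", "arguments": {
  "plan": [
    [[0.4, -0.15, 0, 0, 38], [0.4, -0.15, 0, 0, 38], [0.8, -0.3, 0, 0, 40], [0.8, -0.3, 0, 0, 40], [0.8, -0.3, 0, 0, 40]]
  ]
}}

```text
time: 9.17
tool_pos: [0.4695, -0.2254, 0.0966]
ee_rot: [3.142, -0.0, -0.339]
wrist_force: [-1.7, 1.6, -1.4]
width: 0.0381
```

Call:
{"name": "step_arm", "arguments": {
  "plan": [
    [[0.3, -0.1, 0, 0, 41], [0.3, -0.1, 0, 0, 41], [0.5, -0.2, 0, 0, 42], [0.5, -0.2, 0, 0, 42], [0.5, -0.2, 0, 0, 42]]
  ]
}}

```text
time: 9.58
tool_pos: [0.47, -0.2256, 0.0965]
ee_rot: [3.141, 0.0, -0.339]
wrist_force: [-1.8, 1.3, -0.9]
width: 0.04
```

Call:
{"name": "step_arm", "arguments": {
  "plan": [
    [[0.2, -0.1, 0, 0, 43], [0.2, -0.1, 0, 0, 43], [0.4, -0.15, 0, 0, 44], [0.4, -0.15, 0, 0, 44], [0.4, -0.15, 0, 0, 44]]
  ]
}}

```text
time: 10.0
tool_pos: [0.4703, -0.2258, 0.0966]
ee_rot: [3.141, 0.0, -0.339]
wrist_force: [-2.5, 0.9, -0.1]
width: 0.0417
```

```bash
python3 - <<'E'
from h import *
import pickle
y=-.339;F=[]
for i in range(3):
    d=snap('wrist','w5.png');F.append(d['obs']['wrist_force'])
F=np.array(F);print(F.round(1),'axial',(F[:,0]*np.cos(y)+F[:,1]*np.sin(y)).round(2))
pickle.dump(d,open('w5.pkl','wb'));o=d['obs'];print(o['tool_pos'],o['width'])
crop(d,200,60,380,195,4.4,'w5c.png',20)
E
```

```text
[[-2.5  0.9 -0.1]
 [-1.7  0.6 -0.4]
 [-1.2  0.4 -0.3]] axial [-2.67 -1.83 -1.24]
[ 0.47031368 -0.2258218   0.09654599] 0.04145681135294759
```

View pics/w5c.png

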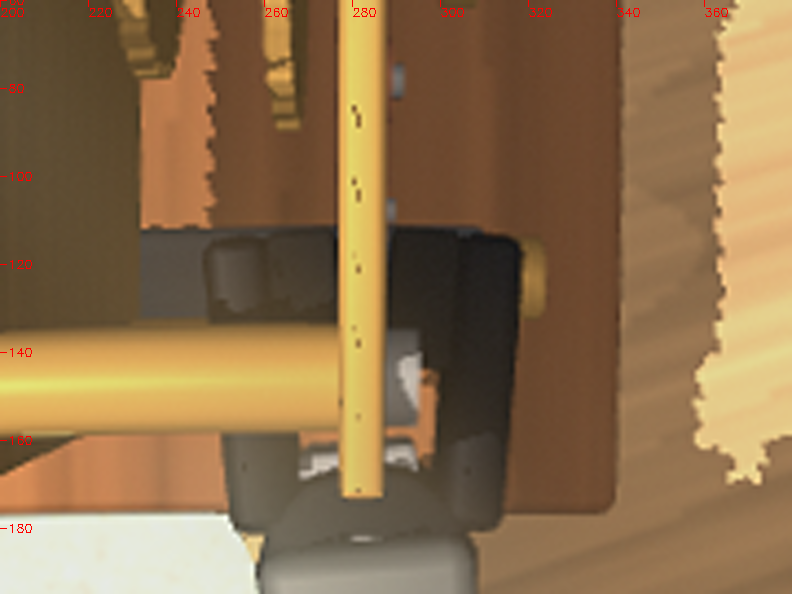

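```bash
python3 - <<'E'
from h import *
import pickle
for n,top,tip in(('w4.pkl',(283,165,.155),(283,110,.1165)),('w5.pkl',(282,172.5,.155),(282,113,.1165))):
    d=pickle.load(open(n,'rb'));o=d['obs'];R=Ro.from_euler('z',o['ee_rot'][2]).as_matrix()
    e=atz(d,*top); t=atz(d,*tip); print(n,e.round(4),((e-o['tool_pos'])@R).round(4),((t-o['tool_pos'])@R).round(4),((t-e)@R)[0].round(4))
E
```

```text
w4.pkl [ 0.5258 -0.2443  0.155 ] [0.0617 0.0008 0.0585] [0.0844 0.001  0.02  ] 0.0227
w5.pkl [ 0.5262 -0.2443  0.155 ] [0.0588 0.0012 0.0585] [0.0829 0.0015 0.02  ] 0.0241
```

It's gripped square, and the stand hasn't moved (edge repeats within 0.4 mm). The stud is about 6 mm in, so I'll squeeze slightly to unclamp, press on a little further, then let it close again.

Call:
{"name": "step_arm", "arguments": {
  "plan": [
    [[0, 0, 0, 0, 36], [0, 0, 0, 0, 36], [0, 0, 0, 0, 36], [0.4, -0.15, 0, 0, 36], [0.8, -0.3, 0, 0, 36], [0.8, -0.3, 0, 0, 36]]
  ]
}}

```text
time: 10.65
tool_pos: [0.4693, -0.2261, 0.096]
ee_rot: [3.14, 0.004, -0.34]
wrist_force: [-7.3, 0.4, 0.6]
width: 0.0342
```

Call:
{"name": "step_arm", "arguments": {
  "plan": [
    [[0, 0, 0, 0, 36], [0, 0, 0, 0, 36], [0, 0, 0, 0, 36]]
  ]
}}

```text
time: 10.9
tool_pos: [0.4693, -0.2261, 0.0961]
ee_rot: [3.14, 0.004, -0.34]
wrist_force: [-7.3, 1.2, 0.7]
width: 0.0344
```

Call:
{"name": "step_arm", "arguments": {
  "plan": [
    [[-1.2, 0.4, 0, 0, 36], [-1.2, 0.4, 0, 0, 36], [-1.2, 0.4, 0, 0, 36]]
  ]
}}

```text
time: 11.15
tool_pos: [0.4693, -0.226, 0.0964]
ee_rot: [3.141, 0.001, -0.34]
wrist_force: [-5.4, -1.1, -0.3]
width: 0.0338
```

Call:
{"name": "step_arm", "arguments": {
  "plan": [
    [[0.2, -0.1, 0, 0, 37], [0.4, -0.15, 0, 0, 38], [0.4, -0.15, 0, 0, 38], [0.6, -0.2, 0, 0, 39], [0.8, -0.3, 0, 0, 40], [0.8, -0.3, 0, 0, 40]]
  ]
}}

```text
time: 11.65
tool_pos: [0.47, -0.2259, 0.0963]
ee_rot: [3.141, 0.002, -0.339]
wrist_force: [-5.2, 0.4, -0.7]
width: 0.0375
```

Call:
{"name": "step_arm", "arguments": {
  "plan": [
    [[0.1, 0, 0, 0, 41], [0.2, -0.1, 0, 0, 42], [0.2, -0.1, 0, 0, 42], [0.3, -0.1, 0, 0, 43], [0.4, -0.15, 0, 0, 44], [0.4, -0.15, 0, 0, 44]]
  ]
}}

```text
time: 12.15
tool_pos: [0.4708, -0.2257, 0.0963]
ee_rot: [-3.141, 0.001, -0.339]
wrist_force: [-5.2, 1.4, -0.9]
width: 0.0417
```

Call:
{"name": "step_arm", "arguments": {
  "plan": [
    [[0, 0, 0, 0, 45], [0, 0, 0, 0, 46], [0, 0, 0, 0, 47], [0, 0, 0, 0, 50], [0, 0, 0, 0, 55], [0, 0, 0, 0, 60], [0, 0, 0, 0, 65], [0, 0, 0, 0, 65]]
  ]
}}

```text
time: 12.82
tool_pos: [0.4715, -0.2262, 0.0968]
ee_rot: [3.141, -0.001, -0.339]
wrist_force: [0.2, -0.2, -0.5]
width: 0.0609
```

```bash
python3 - <<'E'
from h import *
import pickle
d=snap('wrist','w6.png')
pickle.dump(d,open('w6.pkl','wb'));o=d['obs'];print(o['tool_pos'],o['width'],o['wrist_force'])
crop(d,170,60,410,240,3.33,'w6c.png',20)
E
```

```text
[ 0.47151119 -0.2262049   0.09676857] 0.060904194635721304 [ 0.22331229 -0.15213503 -0.45409058]
```

View pics/w6c.png

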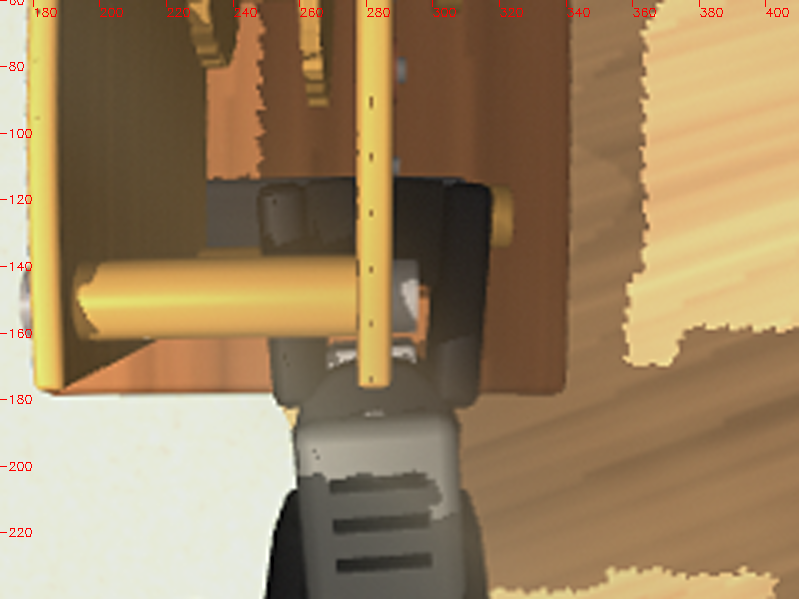

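It's released, and the clip sits square and centred on the plate. The edge top is at (281,176) and the tips are at v≈114. I'll check the depth and plan the retreat and the selector.

```bash
python3 - <<'E'
from h import *
import pickle
d=pickle.load(open('w6.pkl','rb'));o=d['obs'];R=Ro.from_euler('z',o['ee_rot'][2]).as_matrix()
for z in(.1155,.1185):
    e=atz(d,281.5,176,.155); t=atz(d,282,114,z); print(e.round(4),((t-e)@R).round(4))
print('stand base nearedge',atz(d,340,177.5,.018),atz(d,186,177.5,.018))
d=pickle.load(open('d0.pkl','rb'));t=d['top']
crop(t,185,145,265,205,10,'c2.png',10)
# timer corners at z=.06
print(o['joint_positions'].round(2))
E
```

```text
[ 0.5261 -0.244   0.155 ] [ 0.025   0.0001 -0.0395]
[ 0.5261 -0.244   0.155 ] [ 0.0249  0.0001 -0.0365]
stand base nearedge [ 0.49115405 -0.28038791  0.018     ] [ 0.53369086 -0.16152486  0.018     ]
[-0.56  0.07  1.6   0.    1.46  1.35]
```

View pics/c2.png

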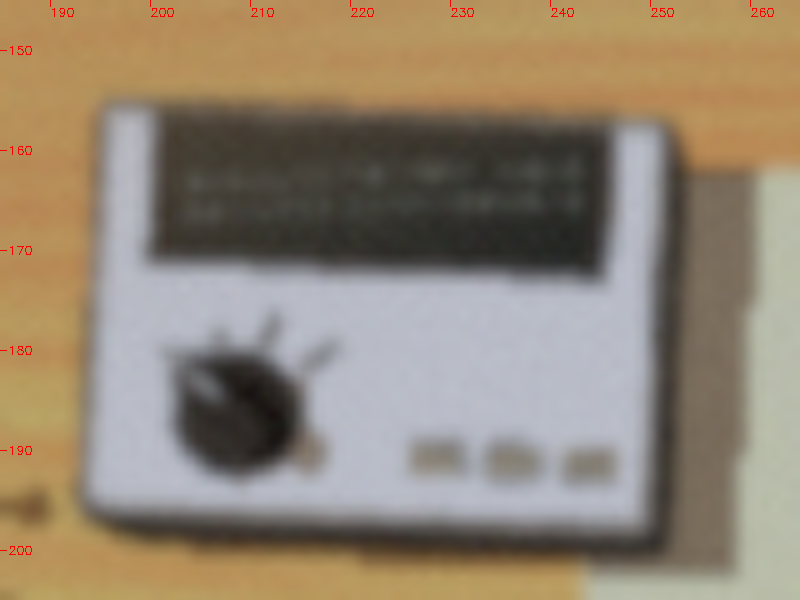

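The depth puts the stud about 7 mm in, and the base corners are unchanged. The selector pointer aims at the short dash (upper left), so the joint is at 0. Next I'll lift straight up and go above the selector.

Call:
{"name": "step_arm", "arguments": {
  "plan": [
    [[0, 0, 10, 0, 66], [0, 0, 35, 0, 66], [0, 0, 70, 0, 66], [0, 0, 105, 0, 70], [0, 0, 110, 0, 80], [0, 0, 110, 0, 80]]
  ]
}}

```text
time: 13.37
tool_pos: [0.4729, -0.2271, 0.2111]
ee_rot: [3.14, -0.008, -0.339]
wrist_force: [-0.1, -0.2, 0.2]
width: 0.074
```

Call:
{"name": "step_arm", "arguments": {
  "plan": [
    [[47, 268, 0, 0.85, 80], [47, 268, 0, 0.85, 80], [47, 268, 0, 0.85, 80], [47, 268, 0, 0.85, 80], [47, 268, 0, 0.85, 80], [47, 268, 0, 0.85, 80], [47, 268, 0, 0.85, 80], [47, 268, 0, 0.85, 80]]
  ]
}}

```text
time: 14.03
tool_pos: [0.5174, 0.0463, 0.2044]
ee_rot: [-3.138, 0.002, 0.52]
wrist_force: [-0.6, 0.0, -0.5]
width: 0.0754
```

Call:
{"name": "step_arm", "arguments": {
  "plan": [
    [[32, 269, -30, 0.35, 80], [32, 269, -30, 0.35, 80], [32, 269, -30, 0.35, 80], [32, 269, -30, 0.35, 80], [32, 269, -30, 0.35, 80], [32, 269, -30, 0.35, 80], [32, 269, -30, 0.35, 80], [32, 269, -30, 0.35, 80]]
  ]
}}

```text
time: 14.7
tool_pos: [0.549, 0.3139, 0.1728]
ee_rot: [-3.138, 0.004, 0.864]
wrist_force: [-0.7, -0.5, -0.5]
width: 0.0752
```

```bash
python3 - <<'E'
from h import *
import pickle
d=snap('wrist','w7.png')
pickle.dump(d,open('w7.pkl','wb'));o=d['obs'];print(o['tool_pos'],o['ee_rot'],o['joint_positions'].round(2))
crop(d,130,60,450,300,2.5,'w7c.png',20)
E
```

```text
[0.54896963 0.31387483 0.17283197] [-3.13846432  0.00394942  0.86365357] [0.43 0.28 1.21 0.   1.66 1.14]
```

View pics/w7c.png

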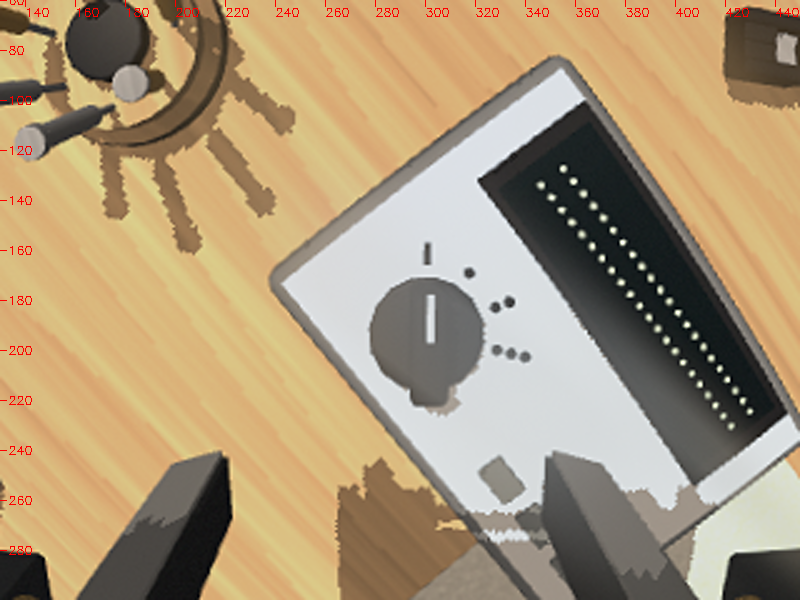

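The picture shows the pointer line from (302.5,178) to (302,197), aimed at the short dash. The skirt circle is centred at (300.8,193.5), with the bar's lower end at (302,221).

```bash
python3 - <<'E'
from h import *
import pickle
d=pickle.load(open('w7.pkl','rb'));o=d['obs']
for a in((300.8,193.5,.066),(302.5,178,.091),(302,197,.091),(302,220.5,.091)): print(atz(d,*a).round(4))
a=atz(d,302.5,178,.091)-atz(d,302,220,.091);print(np.linalg.norm(a),np.arctan2(a[1],a[0]))
c,b=atz(d,274,283/2.5+60,.06) if 0 else atz(d,130+272/2.5,60+283/2.5,.06),atz(d,130+560/2.5,60+62/2.5,.06);a=b-c;print('timer x yaw',np.arctan2(a[1],a[0]),np.linalg.norm(a))
E
```

```text
[0.5717 0.3163 0.066 ]
[0.5834 0.3299 0.091 ]
[0.573  0.3181 0.091 ]
[0.5602 0.3026 0.091 ]
0.035430580142308696 0.86495141446424
timer x yaw -0.04226578348471969 0.1318619662986292
```

Call:
{"name": "step_arm", "arguments": {
  "plan": [
    [[23, 3, 0, 0, 80], [23, 3, -40, 0, 80], [23, 3, -75, 0, 75], [23, 3, -93, 0, 60], [23, 3, -101, 0, 50], [23, 3, -101, 0, 40], [23, 3, -101, 0, 30], [23, 3, -101, 0, 20]]
  ]
}}

```text
time: 15.42
tool_pos: [0.5747, 0.3136, 0.0782]
ee_rot: [3.139, -0.004, 0.86]
wrist_force: [0.6, 0.3, 0.6]
width: 0.0405
```

Call:
{"name": "step_arm", "arguments": {
  "plan": [
    [[0, 0, 0, 0, 0], [0, 0, 0, 0, 0], [0, 0, 0, 0, 0], [0, 0, 0, 0, 0], [0, 0, 0, 0, 0], [0, 0, 0, 0, 0]]
  ]
}}

```text
time: 15.92
tool_pos: [0.5705, 0.3173, 0.0772]
ee_rot: [-3.135, -0.001, 0.863]
wrist_force: [-6.6, 5.7, 5.1]
width: 0.0127
```

Call:
{"name": "step_arm", "arguments": {
  "plan": [
    [[-1.5, 1.3, 3, 0, 0], [-1.5, 1.3, 3, 0, 0], [-1.5, 1.3, 3, 0, 0]]
  ]
}}

```text
time: 16.17
tool_pos: [0.5704, 0.3173, 0.0773]
ee_rot: [-3.138, -0.001, 0.862]
wrist_force: [-1.4, 5.5, -5.8]
width: 0.0125
```

Call:
{"name": "step_arm", "arguments": {
  "plan": [
    [[0, 1, -1.5, -0.1, 0], [0, 1, -1.5, -0.2, 0], [0, 1, -1.5, -0.3, 0], [0, 1, -1.5, -0.4, 0], [0, 1, -1.5, -0.5, 0], [0, 1, -1.5, -0.6, 0]]
  ]
}}

```text
time: 16.67
tool_pos: [0.5709, 0.3166, 0.0773]
ee_rot: [-3.141, 0.001, 0.256]
wrist_force: [-2.6, 3.0, -1.1]
width: 0.0121
```

Call:
{"name": "step_arm", "arguments": {
  "plan": [
    [[0, 0, 0, -0.1, 0], [0, 0, 0, -0.2, 0], [0, 0, 0, -0.3, 0], [0, 0, 0, -0.4, 0], [0, 0, 0, -0.5, 0], [0, 0, 0, -0.61, 0], [0, 0, 0, -0.61, 0], [0, 0, 0, -0.61, 0]]
  ]
}}

```text
time: 17.33
tool_pos: [0.5709, 0.3159, 0.0773]
ee_rot: [3.14, 0.001, -0.346]
wrist_force: [-3.9, -0.1, 1.1]
width: 0.0125
```

Yaw went from 0.862 to -0.346, a turn of -1.208. Next I'll release, lift and look.

Call:
{"name": "step_arm", "arguments": {
  "plan": [
    [[0, 0, 0, 0, 15], [0, 0, 0, 0, 25], [0, 0, 0, 0, 35], [0, 0, 0, 0, 45], [0, 0, 20, 0, 55], [0, 0, 60, 0, 55], [0, 0, 100, 0, 55], [0, 0, 130, 0, 55]]
  ]
}}

```text
time: 18.0
tool_pos: [0.5725, 0.3163, 0.2107]
ee_rot: [-3.139, -0.003, -0.349]
wrist_force: [0.7, -0.3, 1.2]
width: 0.0518
```

Call:
{"name": "step_arm", "arguments": {
  "plan": [
    [[-60, -20, 40, 0.6, 60], [-60, -20, 40, 0.6, 60], [-60, -20, 40, 0.6, 60], [-60, -20, 40, 0.6, 60], [-60, -20, 40, 0.6, 60], [-60, -20, 40, 0.6, 60]]
  ]
}}

```text
time: 18.5
tool_pos: [0.5119, 0.2962, 0.2477]
ee_rot: [3.142, -0.002, 0.253]
wrist_force: [-0.1, 0.2, 0.2]
width: 0.0563
```

```bash
python3 - <<'E'
from h import *
import pickle
d=snap('wrist','w8.png');s=snap('scene','s8.png');t=snap('top','t8.png')
pickle.dump((d,s,t),open('w8.pkl','wb'));o=d['obs'];print(o['tool_pos'],o['wrist_force'],o['time'])
a=proj(d,[.572,.317,.08])[0].round().astype(int);print(a)
def c(im,x,y,w,h): 
    x=max(0,min(560-w,x-w//2));y=max(0,min(420-h,y-h//2));return cv2.resize(im[y:y+h,x:x+w,::-1],(400,400),interpolation=cv2.INTER_CUBIC)
p=proj(s,[.51,-.24,.105])[0].astype(int)
cv2.imwrite('pics/f8.png',np.hstack([c(d['frame'],*a,140,140),c(s['frame'],*p,130,130)]))
E
```

```text
[0.51187574 0.29617052 0.24769717] [-0.06134312  0.20100422  0.24388827] 18.5
[279 140]
```

View pics/f8.png

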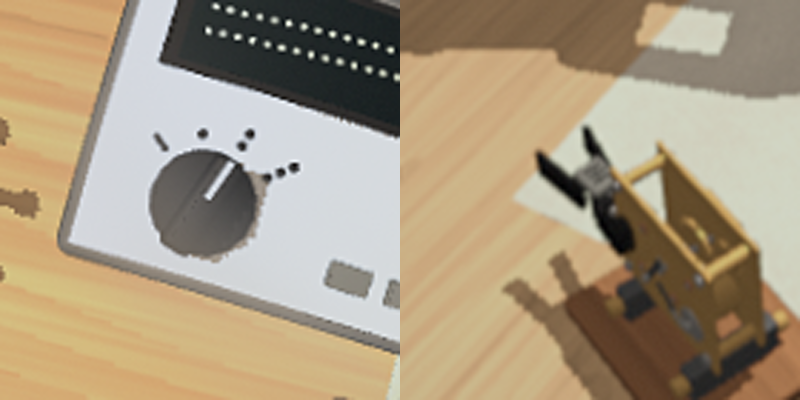

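The selector pointer aims at the two-dot mark. The clip hangs level on the front plate's near edge about halfway up, and the arm is clear of everything.

```bash
python3 -c "
from h import *
print(robot.close_job())"
```

```text
the job is handed in; nothing more can be done
None
```

The clip is on the front plate's near edge and the selector is at the two-dot mark. I handed the job in after about 18.5 s, with the arm clear of everything.

- **Clip:** I used the rightmost of the three clips. It sits square and level on the edge at about 103 to 105 mm up. After I let go, the wrist image put the stud about 7 of its 8 mm in, give or take 1 to 1.5 mm.
- **First closing:** The stud was only about 6 mm in, so I unclamped slightly and pressed it on further. The push peaked near 7 N for a moment, just under the 8 to 15 N at which the stand slides.
- **Stand:** The plate edge and the base corners measured the same before and after release, within about 1.5 mm.
- **Selector:** The tool turned 1.208 rad clockwise, and the last picture shows the pointer on the two dots. Gripping the knob slightly off centre gave side forces of 6 to 9 N before I corrected it.
- **Not checked:** I didn't measure the bystanders again at the end. Nothing in the moves or forces suggested any were touched.

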